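# Mark a brass blank at the punch jig

## Task

Slide the blue carrier with its brass blank into the green marking jig, brass end first: in through the front mouth under the cover, then sideways along the L-shaped slot until it is fully home in the corner below the punch. Then drive the red-headed sprung punch down onto the blank with the mallet (do not press it with the gripper), and stand the mallet back on its rubber mat, head face down as it was, leaving the carrier home. Do not shift or tip the tin, the jar and the flask.

Things in the scene. Friction and masses are not known exactly. Their poses are not given: they have to be found in the camera images.
- jig: Fixed marking jig; origin on the table under it, x into the jig (away from its open front), y to the left seen from the front, z up. Sizes in mm in its frame, as (x, y, z). Dark steel bed x -150..90, y -75..70, top at z 12; in front of x -45 it is an open apron. Behind that lies a green cover plate over an L-shaped channel for the carrier.
- jig_mouth (a point): Centre of the channel's mouth on the bed: jig (-45, -22.5, 12); axes as the jig's. The channel is 11 high. Mouth and first lane: y -53..8, from x -45 to the far wall x 72.5. Two low guides (z 12..23) flare outwards in front of the mouth, x -72..-45. The carrier's origin runs along y -22.5 from before the mouth to jig_turn.
- jig_turn (a point): Where the carrier's origin turns the corner of the L: jig (30, -22.5, 12). From here it goes straight along +y to jig_home, its x axis always along the jig's x. Pocket left of the lane: x -12.5..72.5, up to the left wall y 52. A lip (x -45..-12.5, y 8..52) before the pocket keeps the carrier in.
- jig_cover (a point): Point on top of the cover at the middle of the post's place at home: jig (8, 22.5, 28). Green cover z 23..28 over x -45..90, y -70..70. Slot in it for the carrier's post: first leg y -32.5..-12.5 from the front edge x -45 to x 19; second leg x -3..19 from there to y 32.5.
- jig_bracket (a point): Top of the green bracket behind the punch: jig (76, 22.5, 74). The bracket fills x 62..90, y 6..39 up to z 74; a steel sleeve of radius 11 surrounds the punch at z 59..75.
- jig_home (a point): Where the carrier's origin is when the carrier is fully home: jig (30, 22.5, 12); axes as the jig's. Play there: 2.5 mm either way in x, 1.5 mm further to the left wall in y.
- carrier: Loose blue plate, 80 (x) x 56 (y) x 8 thick, about 160 g; origin at the centre of its underside, z up. A brass disc 30 across is let into its top at x +24 (the end that goes in first). A yellow upright post 14 (x) x 12 (y), from the plate to 78 above the underside, stands at x -22, y 0: the place to grip it.
- carrier_post (a point): Centre of the top of the carrier's yellow post, 78 above the carrier's underside.
- punch (a joint): Travel of the sprung punch downwards in m: 0 = up (rest), it meets the blank of a carrier at home at about 0.010; end stop 0.014. Spring: about 2 N to start, 6 N at 0.010; it returns by itself.
- punch_top (a point): Centre of the top of the punch's red head (28 across, 12 high); at rest 100 above the table at jig (54, 22.5), right above the brass disc of a carrier at home. Moves with the punch.
- mallet: Loose mallet, about 350 g, standing on one face of its head: head a pale wooden cylinder with black ends, 48 across, 80 high, axis upright (z); origin at the centre of its lower face. Dark handle 20 wide (y) x 22 high, level, its axis 40 above the lower face, from the head to x -152.
- mallet_grip (a point): Point on the axis of the mallet's handle, 62 from the head's axis (mallet x -62, z 40): a good place to grip.
- mat: Fixed black rubber mat 110 x 110 x 5 on which the mallet's head stands; origin at the centre of its underside.
- tin: Bystander: blue tin 60 across, 85 high, near the carrier; origin at the centre of its underside.
- jar: Bystander: jar 54 across, 70 high, near the mallet; origin at the centre of its underside.
- flask: Bystander: amber bottle 52 across, 150 high, on the right of the jig; origin at the centre of its underside.
Things that resemble listed ones, but are neither listed nor needed, are in the scene too. What is meant by the mallet is not pink or turquoise, and is the larger of those in its own colour.

How it is judged:
On the way, in this order (a step that is already met when the one before it is completed fails the run):
1. the carrier is fully home in the corner under the punch (x of carrier in the frame of jig_home between -0.005 and 0.005 m and y of carrier in the frame of jig_home between -0.005 and 0.005 m and z of carrier in the frame of jig_home between -0.004 and 0.005 m and angle between the x axis of carrier and the x axis of jig_home, either way round below 0.1 rad), for 0.2 s.
2. the punch is driven down onto the blank by the mallet, the carrier at home (all of step 1 and value of joint punch above 0.0085 m and contact force between mallet and punch above 2 N).
At the end, for the whole second after the job is handed in: The carrier lies home: its origin within 5 mm of jig_home along the jig's x, y and 4 mm in height, within 0.1 rad of straight; the punch is up again (travel under 3 mm); the mallet stands face down (tilt under 0.1 rad) with its head's centre within 45 mm of the mat's centre, at rest (all of step 1 and value of joint punch below 0.003 m and horizontal distance between mallet and mat below 0.045 m and height (world z) of mallet between 0 and 0.012 m and angle between mallet's own z axis and vertical below 0.1 rad and linear speed of each of mallet, carrier below 0.02 m/s); the robot touches nothing.
It fails at once if the tin is shifted more than 25 mm or tipped more than 0.35 rad (distance of tin from where it was at the start of the episode above 0.025 m or angle between tin's own z axis and vertical above 0.35 rad).
It fails at once if the jar is shifted more than 25 mm or tipped more than 0.35 rad (distance of jar from where it was at the start of the episode above 0.025 m or angle between jar's own z axis and vertical above 0.35 rad).
It fails at once if the flask is shifted more than 25 mm or tipped more than 0.35 rad (distance of flask from where it was at the start of the episode above 0.025 m or angle between flask's own z axis and vertical above 0.35 rad).
It fails at once if the gripper or arm pushes the punch (contact force between any of the fingers, the arm and punch above 1 N).
It also fails if it takes over 67 s, if anything falls off the work surface, if the arm or the gripper's body presses on something with over 40 N, if the wrist force passes 120 N, or if a joint passes its speed limit or range.

## Robot

A 6-joint arm with a two-finger parallel gripper is mounted at the origin on the work surface. World frame = base frame: x ahead of the robot, y to its left, z up, the work surface at z = 0. Lengths are in m, angles in rad, forces in N, time in s.
With the tool pointing down it reaches from about 0.325 to 0.775 m from the base axis. Payload 5.5 kg.
Tool frame: the origin (TCP) lies between the finger pads; the fingertips stand 17 mm ahead of it and the grasp point (between the pads) lies 2 mm behind it; z points along the fingers, y is the line along which they close (so a half turn about z gives the same grasp; the last joint's range is limited). The gripper opens to 85 mm and grips with 20 to 120 N. Pads are 22 mm wide; open, the fingers measure 114 mm over their backs; the gripper's body (76 mm by 85 mm) begins 54 mm behind the grasp point. The pads swing forward as they close: fully open they stand 13 mm farther back than shut.
Start: joints at [1.085, 0.091, 1.231, -0, 1.82, -0.057], TCP at [0.249, 0.546, 0.248] pointing down, gripper open.
Joint ranges: [-2.87, 2.87], [-0.86, 2.18], [0.17, 2.46], [-1.51, 4.65], [0.06, 2.69], [-2.65, 2.65]. Speed limits (rad/s): [2.57, 2.57, 3.01, 3.14, 3.14, 3.14].

## Interface

Orientations are given as a unit quaternion [w, x, y, z].
In Python, from bench import bot gives the robot as it stands. Calls block until the motion is done:
- bot.move_pose(position, orientation): joint-space move of the TCP to a pose.
- bot.line_to(position, rotation=None, velocity=0.15, max_force=None): straight line of the TCP; rotation=None keeps the orientation; velocity is the mean speed in m/s. With max_force (N) it stops when the force on the tool has changed by that much, and returns True; else False.
- bot.set_joints(angles): joint-space move.
- bot.gripper_to(opening, strength=None): opening from 0.0 (shut) to 1.0 (fully open); strength is the grip in N (None keeps the last); returns when the fingers have stopped.
- bot.dwell(seconds).
- bot.solve_ik(position, orientation): joint angles nearest the present ones, or None.
- bot.state(): the state.
- bot.snapshot(name): name is "scene" or "top" or "wrist"; returns a dict with "img" (384x512x3 uint8, blue, green, red), "K" (3x3 intrinsics, pixels), "pose" (4x4, takes a point from camera to world coordinates). Camera axes: x right, y down, z forward; pixel columns grow to the right and rows downward; lengths in m; the calibration is good to about 2 mm. A picture is of the moment at which its call begins. There is no depth.
A pose or a line that the arm cannot do raises bot.MotionError and nothing moves.
- bot.finish_job(): hands the job in; it is judged then, once.
The state is a dict: "time_s": time; "joint_positions": joint angles; "joint_vel": joint speeds; "tau": joint torques, N m; "tcp_pos": TCP position; "eef_rot": TCP orientation; "contact_force": force on the tool from outside, world axes, zero at the start; "wrist_torque": the same for the moment, N m; "finger_gap": opening from 0.0 (shut) to 1.0 (fully open); "grasp_force": force on a finger pad.
Only numpy, scipy, OpenCV 4.12 (cv2) and the standard library are available. Lean on these libraries where they do the work, as an engineer would, in place of code of your own. Each camera call takes 0.05 s, during which the arm holds its last target. There are 200 camera calls.

## Working session

There is one attempt and no reset: what is moved stays moved. The work goes in short steps, each a Python script; the robot and the scene stay as the last script left them, time stands still between calls to the robot, and variables do not carry over. Pictures are saved under pics/ and viewed, at most 10 in all, crops included, and the job is handed in when it is done.

```bash
mkdir -p pics
cat > h.py <<'E'
import numpy as np, cv2, json
from bench import bot
def snap(n,f):
    s=bot.snapshot(n); cv2.imwrite(f'pics/{f}.png',s['img']); np.savez(f'pics/{f}.npz',K=s['K'],pose=s['pose']); return s
def ray(f,u,v,z):
    d=np.load(f'pics/{f}.npz'); r=d['pose'][:3,:3]@np.linalg.solve(d['K'],[u,v,1.]); o=d['pose'][:3,3]
    return o+r*(z-o[2])/r[2]
def proj(f,P):
    d=np.load(f'pics/{f}.npz'); T=np.linalg.inv(d['pose']); p=(T[:3,:3]@np.asarray(P,float).T).T+T[:3,3]; q=(d['K']@p.T).T
    return q[:,:2]/q[:,2:]
E
python3 - <<'E'
from h import *
for n in ('top','scene'):
    s=snap(n,n+'1'); print(n,s['K'][0,0],s['pose'].round(3).tolist())
    cv2.imwrite(f'pics/{n}1b.png',cv2.resize(s['img'],(800,600),interpolation=cv2.INTER_CUBIC))
s=bot.state();print(s['time_s'],s['eef_rot'],s['contact_force'])
E
```

```text
top 370.1739916768189 [[-0.004, -0.992, 0.125, 0.387], [-1.0, 0.005, 0.007, 0.09], [-0.008, -0.125, -0.992, 1.385], [0.0, 0.0, 0.0, 1.0]]
scene 360.923198702387 [[-0.341, 0.57, -0.747, 1.292], [0.94, 0.192, -0.282, 0.379], [-0.017, -0.799, -0.601, 0.672], [0.0, 0.0, 0.0, 1.0]]
0.1 [-2.32012457e-04  2.12779047e-01  9.77099926e-01 -8.70879934e-04] [0.07617239 0.66368074 0.30363402]
```

View pics/top1b.png

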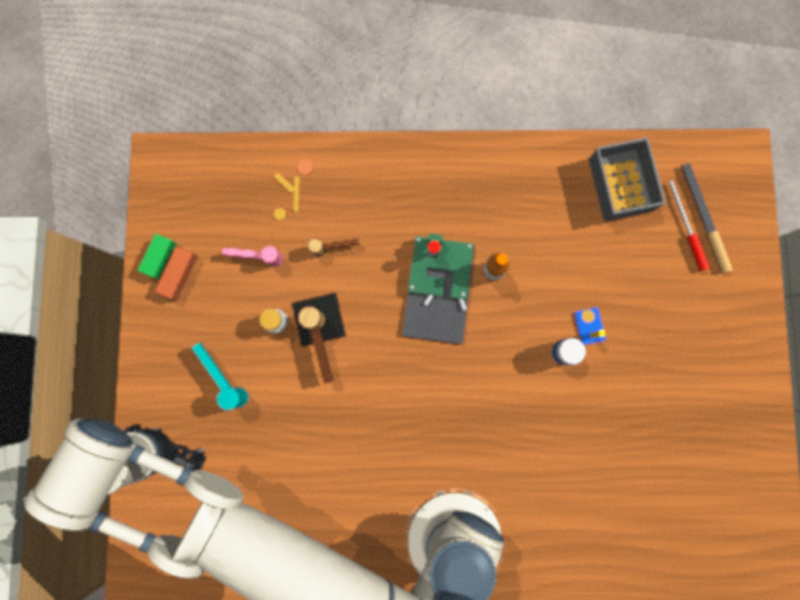

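View pics/scene1b.png

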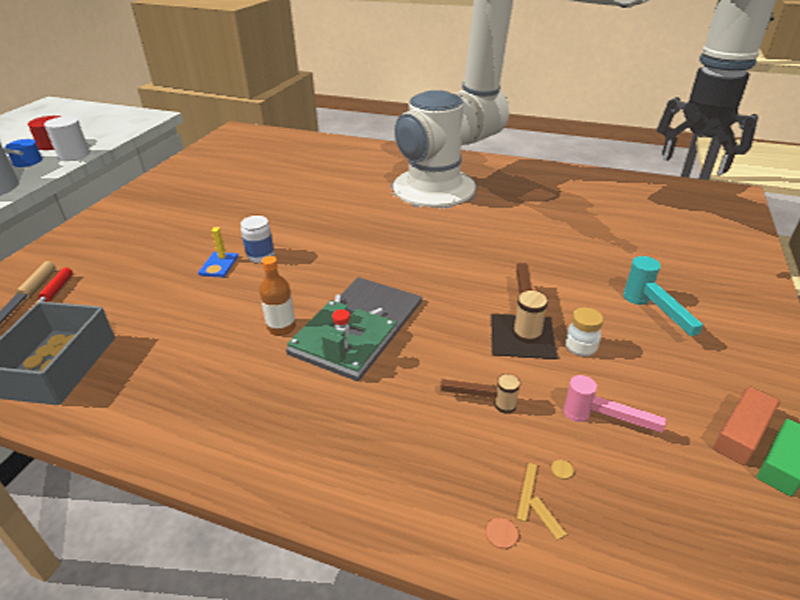

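The top view shows the jig at about (440,290), with its apron towards the robot. The carrier is at (590,325) with the tin at (570,352) next to it. The mallet head is at (310,318) on the mat, with its handle end at (327,380). The flask is at (497,265) and the jar at (272,320). Next I'll take wrist views from above.

Run:
```python
from h import *
k=.64
for n,u,v,z in [('jigapron',437,318,.012),('jigcover',442,268,.028),('carrier',590,328,.008),('post',602,333,.078),('mallet',310,318,.085),('hend',327,380,.045),('tin',571,351,.085),('jar',270,320,.07),('flask',501,260,.15)]:
    print(n,ray('top1',u*k,v*k,z).round(3))
q=[0,0,1,0]  # x-> -x, y->y, z down
q=np.array([0,1,0,0])
for i,p in enumerate([(.36,.22,.34),(.47,.02,.36),(.42,-.2,.34)]):
    for qq in ([0,1,0,0],[0,0,1,0],[0,.7071,.7071,0]):
        s=bot.solve_ik(p,qq); print(p,qq,None if s is None else np.round(s,2))
```

```text
jigapron [0.511 0.035 0.012]
jigcover [0.629 0.023 0.028]
carrier [ 0.486 -0.329  0.008]
post [ 0.47  -0.334  0.078]
mallet [0.506 0.325 0.085]
hend [0.366 0.29  0.045]
tin [ 0.429 -0.261  0.085]
jar [0.503 0.419 0.07 ]
flask [ 0.624 -0.099  0.15 ]
(0.36, 0.22, 0.34) [0, 1, 0, 0] [ 0.47 -0.34  1.46 -0.    2.02  2.04]
(0.36, 0.22, 0.34) [0, 0, 1, 0] [ 0.47 -0.34  1.46 -0.    2.02 -1.1 ]
(0.36, 0.22, 0.34) [0, 0.7071, 0.7071, 0] [ 0.47 -0.34  1.46 -0.    2.02  0.47]
(0.47, 0.02, 0.36) [0, 1, 0, 0] [-0.03 -0.2   1.31 -0.    2.03  1.54]
(0.47, 0.02, 0.36) [0, 0, 1, 0] [-0.03 -0.2   1.31 -0.    2.03 -1.6 ]
(0.47, 0.02, 0.36) [0, 0.7071, 0.7071, 0] [-0.03 -0.2   1.31 -0.    2.03 -0.03]
(0.42, -0.2, 0.34) [0, 1, 0, 0] [-0.52 -0.23  1.37 -0.    2.    1.05]
(0.42, -0.2, 0.34) [0, 0, 1, 0] [-0.52 -0.23  1.37 -0.    2.   -2.09]
(0.42, -0.2, 0.34) [0, 0.7071, 0.7071, 0] [-0.52 -0.23  1.37 -0.    2.   -0.52]
```

Run:
```python
from h import *
for n,p in [('wm',(.42,.30,.30)),('wj',(.56,.02,.36)),('wc',(.45,-.3,.30))]:
    bot.move_pose(p,[0,1,0,0]); s=snap('wrist',n); cv2.imwrite(f'pics/{n}b.png',cv2.resize(s['img'],(800,600),interpolation=cv2.INTER_CUBIC))
    print(s['pose'].round(3).tolist(),s['K'][0,0],bot.state()['time_s'])
```

```text
[[0.0, -0.965, -0.264, 0.487], [-1.0, -0.001, 0.001, 0.301], [-0.002, 0.264, -0.964, 0.425], [0.0, 0.0, 0.0, 1.0]] 297.48362234708026 2.0333
[[0.001, -0.964, -0.264, 0.627], [-1.0, -0.001, 0.002, 0.022], [-0.002, 0.264, -0.964, 0.485], [0.0, 0.0, 0.0, 1.0]] 297.48362234708026 3.2917
[[0.001, -0.965, -0.263, 0.518], [-1.0, -0.001, 0.001, -0.298], [-0.002, 0.263, -0.965, 0.426], [0.0, 0.0, 0.0, 1.0]] 297.48362234708026 4.6333
```

View pics/wmb.png

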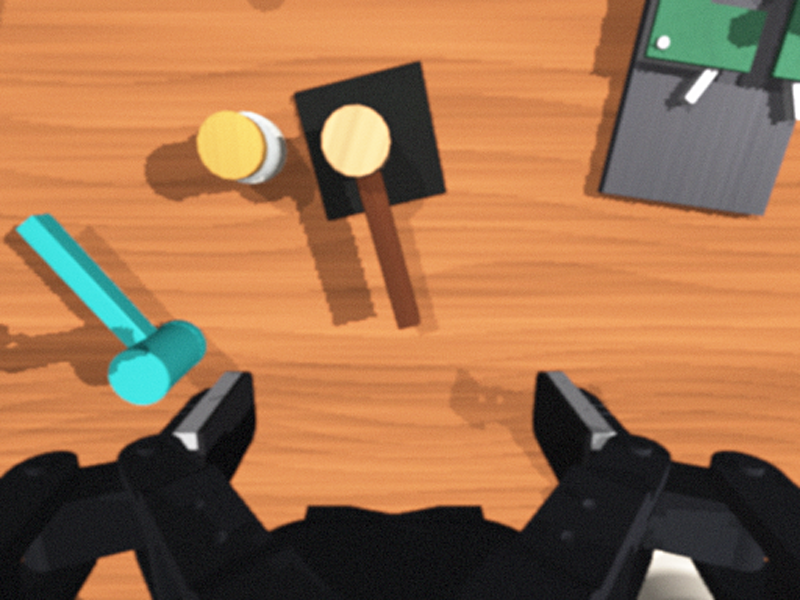

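View pics/wjb.png

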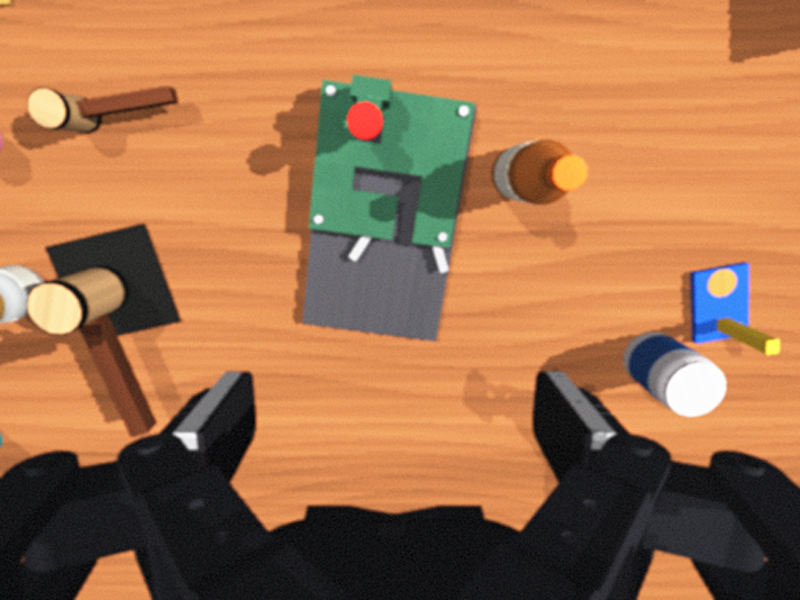

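View pics/wcb.png

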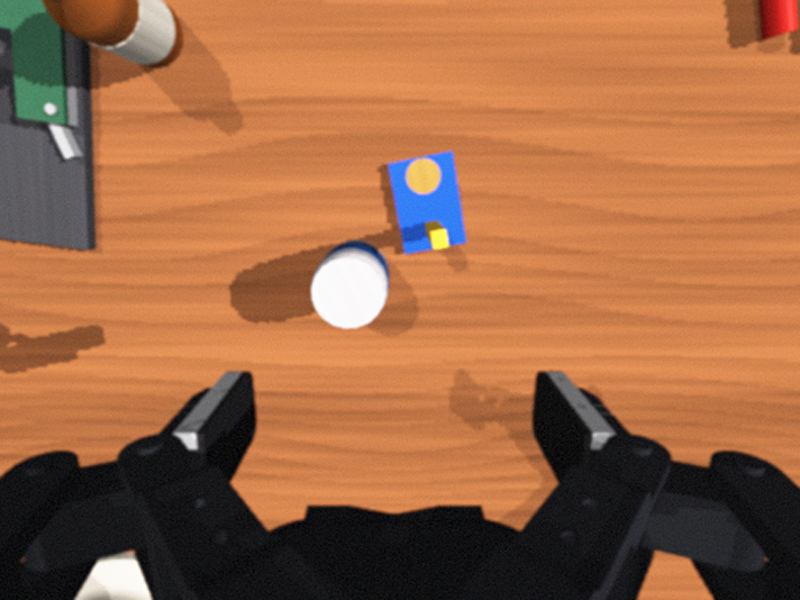

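The mallet head top is at (356,141) with its handle end at (409,326). In the jig view the cover corners are (322,80), (476,103), (450,249) and (311,231), and the punch is at (365,121). In the carrier view the plate corners are (389,164), (452,152), (466,242) and (405,254), the brass disc is at (423,176) and the post top at (439,238). I'll fit poses from these points.

```bash
cat >> h.py <<'E'
from scipy.optimize import least_squares
def tf(p,P,z0=0):
    c,s=np.cos(p[2]),np.sin(p[2]); P=np.asarray(P,float)/1000
    return np.c_[p[0]+c*P[:,0]-s*P[:,1],p[1]+s*P[:,0]+c*P[:,1],P[:,2]+z0]
def fit(f,uv,P,x0,z0=0):
    uv=(np.asarray(uv,float)+.5)*.64-.5
    r=least_squares(lambda p:(proj(f,tf(p,P,z0))-uv).ravel(),x0,loss='soft_l1')
    print(f,r.x.round(4)); print((proj(f,tf(r.x,P,z0))-uv).round(1).tolist()); return r.x
E
python3 - <<'E'
from h import *
j=fit('wj',[(303,322),(437,340),(311,231),(450,249),(476,103),(322,80),(365,121),(356,168),(421,176),(353,188)],
 [(-150,70,12),(-150,-75,12),(-45,70,28),(-45,-70,28),(90,-70,28),(90,70,28),(54,22.5,100),(19,32.5,28),(19,-32.5,28),(-3,32.5,28)],[.6,.03,-.1])
c=fit('wc',[(389,164),(452,152),(466,242),(405,254),(423,176),(439,238)],[(40,28,8),(40,-28,8),(-40,-28,8),(-40,28,8),(24,0,8),(-22,0,78)],[.49,-.33,0])
m=fit('wm',[(356,141),(399,329),(419,324)],[(0,0,80),(-152,10,51),(-152,-10,51)],[.5,.32,.2],.005)
t=fit('wm',[(295,93),(420,62),(445,190),(328,219)],[(55,55,5),(55,-55,5),(-55,-55,5),(-55,55,5)],[.5,.32,.2])
k=lambda f,u,v,z:print(ray(f,(u+.5)*.64-.5,(v+.5)*.64-.5,z).round(4))
k('wc',349,290,.085); k('wm',231,146,.07); k('wj',569,172,.15)
np.savez('poses.npz',j=j,c=c,m=m,t=t)
E
```

```text
wj [ 0.609   0.03   -0.1367]
[[0.2, 1.5], [-0.0, 1.2], [-1.0, -1.5], [0.3, -0.6], [-0.4, -0.3], [0.5, -0.2], [0.2, 0.0], [-0.6, -0.8], [1.2, 0.3], [-0.4, 1.5]]
wc [ 0.4915 -0.3275  0.189 ]
[[-0.6, -0.3], [0.2, -0.7], [0.0, 0.2], [-0.1, -0.1], [0.2, 0.1], [0.2, 0.8]]
wm [0.5088 0.3281 0.2627]
[[-0.2, -0.7], [-0.7, 0.8], [1.3, 0.2]]
wm [0.5108 0.3206 0.233 ]
[[-1.8, -0.5], [0.5, -2.1], [1.7, 1.6], [-0.4, 1.6]]
[ 0.4324 -0.2638  0.085 ]
[0.5055 0.4201 0.07  ]
[ 0.6274 -0.0991  0.15  ]
```

```bash
cat >> h.py <<'E'
q=lambda a:[0,np.cos(a/2),np.sin(a/2),0]
try: D=np.load('poses.npz')
except Exception: D=None
def st(l=''):
    s=bot.state(); print(l,round(s['time_s'],2),np.round(s['tcp_pos'],4),np.round(s['contact_force'],1),round(s['finger_gap'],3),np.round(s['grasp_force'],1)); return s
def JW(x,y,z): return tf(D['j'],[(x,y,z)])[0]      # jig mm -> world
def WJ(p):
    j=D['j']; c,s=np.cos(j[2]),np.sin(j[2]); d=np.array(p[:2])-j[:2]; return np.round([1000*(c*d[0]+s*d[1]),1000*(-s*d[0]+c*d[1]),1000*p[2]],1)
E
python3 - <<'E'
from h import *
c,j=D['c'],D['j']; p=tf(c,[(-22,0,63)])[0]
bot.gripper_to(.4,60)
bot.move_pose(p+[0,0,.1],q(c[2])); bot.line_to(p,velocity=.12); st('at post')
bot.gripper_to(0,60); st('grip')
bot.line_to(p+[0,0,.12],velocity=.2); st('lift')
a=JW(-112-22,-22.5,75)   # tcp with underside on the bed
bot.move_pose(a+[0,0,.06],q(j[2]))
bot.line_to(a+[0,0,.006],velocity=.12)
h=bot.line_to(a-[0,0,.006],velocity=.02,max_force=4); s=st(h)
bot.line_to(np.array(s['tcp_pos'])+[0,0,.001],velocity=.02); st()
s=snap('wrist','w2'); cv2.imwrite('pics/w2b.png',cv2.resize(s['img'],(800,600),interpolation=cv2.INTER_CUBIC))
E
```

```text
at post 6.79 [ 0.4704 -0.3321  0.0643] [-0.1  0.7  0.8] 0.399 0.0
grip 7.12 [ 0.4704 -0.3321  0.0642] [-0.1 -0.6  4.5] 0.132 59.7
lift 7.87 [ 0.4694 -0.3313  0.1812] [-0.4  0.3 -2.3] 0.127 59.2
True 10.22 [0.4739 0.0259 0.0761] [ 0.  -0.2  3.7] 0.128 59.9
 10.49 [0.4737 0.0259 0.0769] [-0.7 -0.7 -1.7] 0.128 59.2
```

View pics/w2b.png

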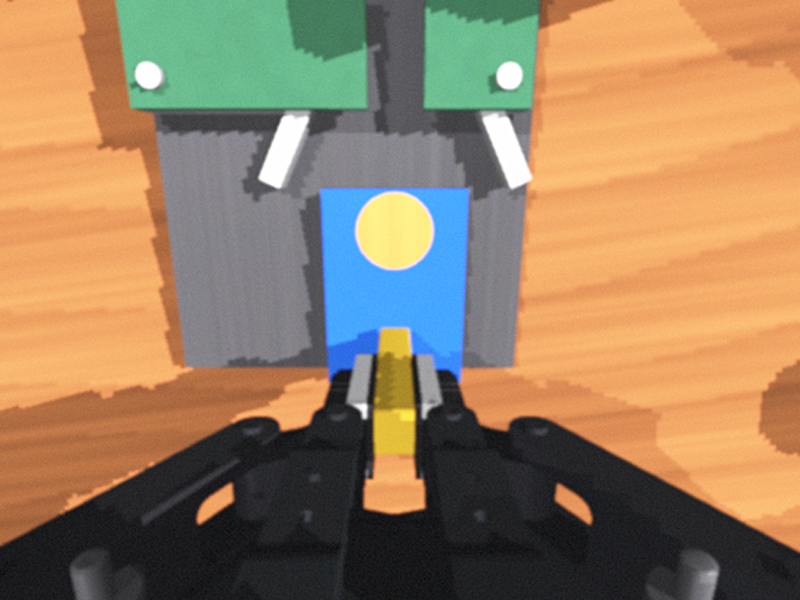

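The carrier sits square and centred on the mouth: carrier centre at column 394.5, slot and guides at 395.5, front edge level with the guide tips. Next step is inserting it.

Run:
```python
from h import *
z=1000*bot.state()['tcp_pos'][2]
h=bot.line_to(JW(0,-22.5,z),velocity=.06,max_force=12); s=st(h);print(WJ(s['tcp_pos']))
if not h:
    h=bot.line_to(JW(15,-22.5,z),velocity=.02,max_force=6); s=st(h);p=WJ(s['tcp_pos']);print(p)
    if h:
        bot.line_to(JW(p[0]-2.7,-22.5,z),velocity=.02); s=st();p=WJ(s['tcp_pos']);print(p)
        h=bot.line_to(JW(p[0],16,z),velocity=.05,max_force=12); s=st(h);print(WJ(s['tcp_pos']))
        if not h:
            h=bot.line_to(JW(p[0],30,z),velocity=.02,max_force=6); s=st(h);print(WJ(s['tcp_pos']))
```

```text
False 12.92 [0.6057 0.0077 0.0768] [-0.1 -0.6 -1.1] 0.125 59.2
[ -0.1 -22.5  76.8]
True 13.53 [0.6175 0.0061 0.0763] [-2.   0.7  4.3] 0.124 60.0
[ 11.7 -22.6  76.3]
 13.82 [0.6146 0.0065 0.0765] [-2.   0.3  0.5] 0.125 59.4
[  8.8 -22.5  76.5]
False 14.73 [0.6198 0.0446 0.0766] [-0.3  1.3 -0.9] 0.125 59.2
[ 8.8 16.  76.6]
True 15.23 [0.6207 0.0525 0.0764] [-0.8 -2.3  3.5] 0.129 60.0
[ 8.6 23.9 76.4]
```

The carrier met the far wall and the left wall about where expected. I'll release it and check the seating.

Run:
```python
from h import *
p=WJ(bot.state()['tcp_pos'])
bot.line_to(JW(p[0]+.2,p[1]-1,p[2]),velocity=.02)
bot.line_to(JW(p[0]+.2,p[1]-1,p[2]-3),velocity=.02,max_force=4); st('down')
bot.gripper_to(.35); st('open')
t=np.array(bot.state()['tcp_pos'])
bot.line_to(t+[0,0,.13],velocity=.2)
bot.move_pose(JW(-60,0,360),q(D['j'][2]))
s=snap('wrist','w3'); cv2.imwrite('pics/w3b.png',cv2.resize(s['img'][20:212,128:384],(800,600),interpolation=cv2.INTER_CUBIC))
st()
T=lambda P:((proj('w3',tf(D['j'],P))-[128,20]+.5)*3.125).round(0).tolist()
print('post home',T([(8,22.5,90)]),'punch',T([(54,22.5,100)]),'slot',T([(19,32.5,28),(-3,32.5,28),(19,-32.5,28)]))
```

```text
down 15.69 [0.6209 0.0516 0.0764] [-0.  -0.7  3.3] 0.13 59.8
open 16.02 [0.6201 0.0514 0.075 ] [-0.5 -0.2  0. ] 0.351 0.0
 17.58 [0.5499 0.0382 0.3562] [ 0.7 -0.4 -0.1] 0.351 0.0
post home [[337.0, 280.0]] punch [[334.0, 155.0]] slot [[323.0, 255.0], [324.0, 304.0], [462.0, 255.0]]
```

View pics/w3b.png

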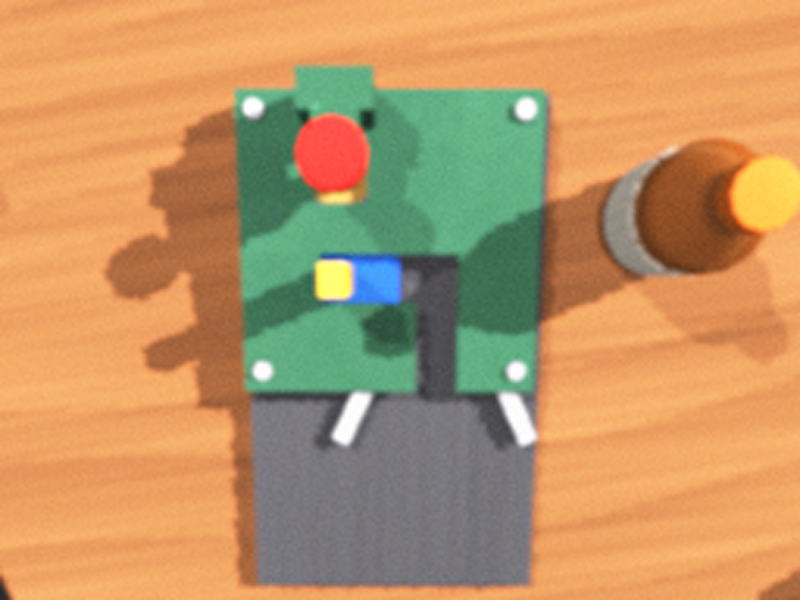

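The post top is at (334,280), against (337,280) predicted for home, and the blank shows below the punch, so the carrier is home. Next I'll pick up the mallet.

Run:
```python
from h import *
m,j=D['m'],D['j']; p=tf(m,[(-62,0,38)],.005)[0]
bot.gripper_to(.65,120)
bot.move_pose(p+[0,0,.10],q(m[2])); bot.line_to(p,velocity=.12); st('at')
bot.gripper_to(0,120); s=st('grip'); np.save('g.npy',s['tcp_pos'])
bot.line_to(p+[0,0,.17],velocity=.15); st('lift')
a=JW(54-62,22.5,100+38)
bot.move_pose(a+[0,0,.06],q(j[2])); st('over')
s=snap('wrist','w4'); cv2.imwrite('pics/w4b.png',cv2.resize(s['img'],(800,600),interpolation=cv2.INTER_CUBIC))
s=snap('scene','s4'); u,v=map(int,proj('s4',[JW(54,22.5,120)])[0]); print(u,v)
cv2.imwrite('pics/s4b.png',cv2.resize(s['img'][v-70:v+70,u-90:u+90],(771,600),interpolation=cv2.INTER_CUBIC))
```

```text
at 20.29 [0.4495 0.3123 0.0441] [0.7 0.  0.1] 0.651 0.0
grip 20.72 [0.4493 0.3122 0.0441] [-1.6 -1.7  5.9] 0.211 117.1
lift 22.0 [0.4485 0.3118 0.2114] [ 0.6  0.1 -4. ] 0.208 117.2
over 23.16 [0.6038 0.0546 0.198 ] [-0.1 -0.8 -3.6] 0.213 117.2
217 193
```

View pics/s4b.png

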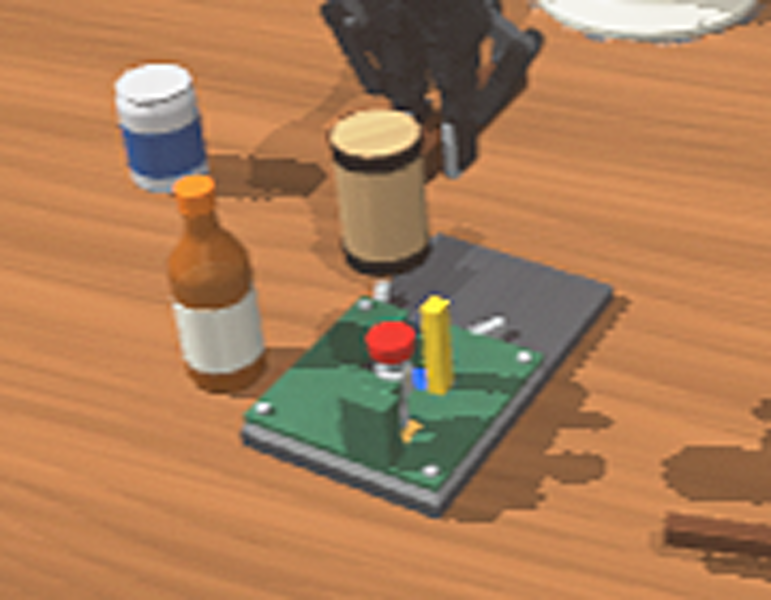

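The mallet is held level above the punch, with its head at (382,195) and the red head below at (390,340). I'll press down now.

Run:
```python
from h import *
a=JW(54-62,22.5,100+38)
bot.line_to(a+[0,0,.006],velocity=.12); st()
h=bot.line_to(a-[0,0,.013],velocity=.04,max_force=14); st(h)
if not h: print(bot.line_to(a-[0,0,.02],velocity=.03,max_force=14)); st()
bot.dwell(.1); st('hold')
```

```text
23.86 [0.6042 0.0537 0.1445] [ 0.7  0.1 -2.5] 0.21 117.3
True 24.31 [0.605  0.0535 0.1289] [-1.5  1.   4.3] 0.216 118.5
hold 24.41 [0.6049 0.0535 0.1288] [-1.3 -0.1  5.8] 0.214 118.5
```

The travel is about 10.3 mm and the force jumped past the spring's 6 N, so the punch is on the blank. I'll put the mallet back.

Run:
```python
from h import *
m=D['m']; g=np.load('g.npy'); t=np.array(bot.state()['tcp_pos'])
bot.line_to(t+[0,0,.08],velocity=.15)
bot.move_pose(g+[0,0,.12],q(m[2])); bot.line_to(g+[0,0,.012],velocity=.12)
h=bot.line_to(g-[0,0,.004],velocity=.02,max_force=5); st(h)
bot.gripper_to(.6,40); bot.dwell(.2); st('open')
t=np.array(bot.state()['tcp_pos']); bot.line_to(t+[0,0,.17],velocity=.15)
bot.move_pose([.36,.15,.33],q(0)); bot.dwell(.3); st()
s=snap('scene','s5'); cv2.imwrite('pics/s5b.png',cv2.resize(s['img'][130:300,90:410],(800,425),interpolation=cv2.INTER_CUBIC))
```

```text
True 27.93 [0.4492 0.3121 0.0442] [-0.7 -0.5  3. ] 0.219 118.3
open 28.54 [0.448  0.3114 0.0423] [-0.1 -0.3  0.4] 0.598 0.0
 31.0 [0.3602 0.1505 0.329 ] [ 0.1 -0.7  0. ] 0.599 0.0
```

View pics/s5b.png

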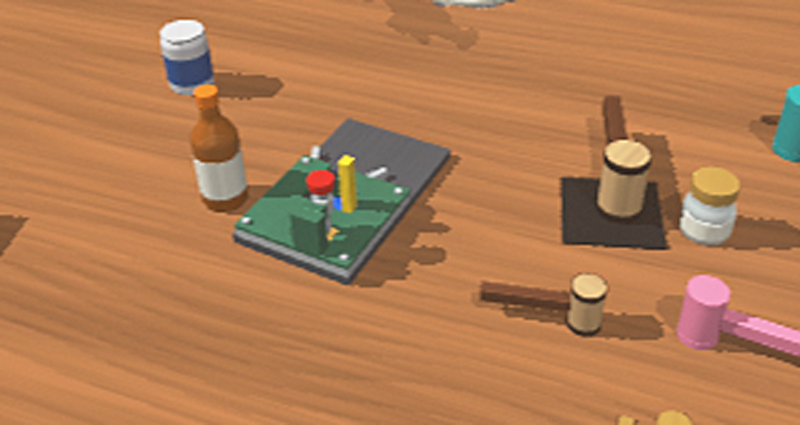

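The mallet stands upright on its mat at (623,180), the punch is up at (320,182), the post is at its home place at (347,185), and the tin, flask and jar look untouched. I'm handing the job in.

```bash
python3 -c "
from bench import bot
print(bot.finish_job())"
```

```text
the job is handed in; nothing more can be done
None
```

I handed the job in at about 31 s of the 67 s allowed: the carrier is home, the punch was driven about 10 mm onto the blank with the mallet and is up again, the mallet stands face down on its mat, and the tin, jar and flask look undisturbed; no verdict came back.

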